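# Start up the colony counter

## Task

Get the colony counter ready for the dish on its stage, working the controls in its front row with closed fingertips: first switch the power on by pushing down the raised end of the big rocker, then push the long bar key (the lamp) all the way in so that it stays down, then press the round zero key all the way down and let it spring back. Leave the small square key unpressed, grasp nothing, and leave the dish, cap, pen and everything else standing where it is.

Things in the scene. Friction and masses are not known exactly. Their poses are not given: they have to be found in the camera images.
- console: The colony counter: white box fixed to the bench, 290 mm deep (x), 340 wide (y), top 55 mm above the bench. Origin: centre of underside; x points from the control row to its back, y left, z up; turned up to 0.28 rad. Its four black controls stand in a row at x -95 mm, 72 mm apart along y, in any order. Behind: dish stage 128 mm across, 4 high (x 62, y -60); display 24 high (x 85, y 90).
- power_rocker (a joint): Power rocker, rad: 0 to 0.04 at the start = off (the far half, towards the dish stage, stands up; the near half lies level); 0.30 = fully on (far half level, near half up). It stays where it is left. About 3 N on the far end tilts it; firm stop at 0.30.
- rocker_far_end (a point): The point to push: on top of the rocker's raised far half (towards the stage), on its middle line, 24 mm from the pivot. The half is 36 mm long, 34 wide, 7 thick and slopes up by 0.3 rad when off. The point starts 75 to 76 mm above the bench and sinks to 69 mm. Its axes turn with the rocker.
- rocker_pivot (a point): The rocker's pivot, on its middle line, 65.5 mm above the bench. The black paddle reaches 36 mm to the near and far side of it along the console's x. Its place in the row differs from run to run. It stands on a plain grey metal module 64 mm wide and 90 mm deep whose flat deck is 61 mm above the bench.
- lamp_key (a joint): Travel of the lamp key, m: 0 to 0.0008 at the start = out, 0.008 = fully in (firm stop). About 4 N moves it and it stays where it is pushed; it has no spring.
- lamp_key_top (a point): Centre of the top face of the lamp key, the long black bar key, 52 mm along the console's y and 24 mm along its x; 77 mm above the bench when out, 69 mm when fully in. Its place in the row differs from run to run. It stands on a plain grey metal module 64 mm wide and 90 mm deep whose flat deck is 61 mm above the bench.
- zero_key (a joint): Travel of the zero key, m: 0 = up, 0.006 = fully down (firm stop). A spring returns it; fully down takes about 5 N.
- zero_key_top (a point): Centre of the top face of the zero key, the round black key, 34 mm across; 75 mm above the bench when up. Its place in the row differs from run to run. It stands on a plain grey metal module 64 mm wide and 90 mm deep whose flat deck is 61 mm above the bench.
- print_key (a joint): Travel of the small square key, m: 0 = up, 0.006 = fully down. A spring returns it. Not to be pressed.
- print_key_top (a point): Centre of the top face of the small square black key, 16 by 16 mm; 75 mm above the bench. Not to be pressed. Its place in the row differs from run to run. It stands on a plain grey metal module 64 mm wide and 90 mm deep whose flat deck is 61 mm above the bench.
- stage_dish: Loose closed Petri dish, 90 mm across, 15 mm high, on the dish stage, its underside 59 mm above the bench. Origin at the centre of its underside. Leave it.
- tube_cap: Loose black screw cap, 20 mm across, 24 mm high, standing on the console's top behind the row. Origin at the centre of its underside. Leave it.
- marker: Loose marker pen lying on the bench in front of the console, orange with a black cap, about 130 mm long and 18 mm thick. Origin under its middle; its length is along its y. Leave it.
- dish_stack: Loose stack of three Petri dishes, 90 mm across, 46 mm high, on the bench to the right. Origin at the centre of its underside. Leave it.
- reagent_jar: Loose lidded jar, 72 mm across, 95 mm high, on the bench to the right. Origin at the centre of its underside. Leave it.
- tube_rack: Loose blue wire rack with capped test tubes, 224 by 104 mm, 138 mm high over the caps, on the bench to the left. Origin at the centre of its underside. Leave it.
Mind the look-alikes: they are no part of the job. What is shaped like the dish_stack but green or orange is not meant.

How it is judged:
On the way, in this order (a step that is already met when the one before it is completed fails the run):
1. the power rocker is pushed to on (value of joint power_rocker above 0.24 rad), for 0.1 s.
2. the lamp key is pushed all the way in (value of joint lamp_key above 0.0062 m), for 0.1 s.
3. the zero key is pressed down (value of joint zero_key above 0.0045 m), for 0.05 s.
At the end, for the whole second after the job is handed in: The rocker stands at on (over 0.24 of 0.30 rad), the lamp key is in (over 6.2 of 8 mm), the zero key has been pressed (over 4.5 of 6 mm) and is up again (within 1.2 mm), the square key is up, and the dish, cap, pen, stack, jar and rack are at rest within 15 mm of where they stood (value of joint power_rocker above 0.24 rad and value of joint lamp_key above 0.0062 m and value of joint each of zero_key, print_key below 0.0012 m and distance of each of stage_dish, tube_cap, marker, dish_stack, reagent_jar, tube_rack from where it was at the start of the episode below 0.015 m and linear speed of each of stage_dish, tube_cap, marker, dish_stack, reagent_jar, tube_rack below 0.02 m/s); the robot touches nothing.
It fails at once if the lamp key is pushed before the power is on (value of joint lamp_key above 0.003 m and value of joint power_rocker below 0.22 rad).
It fails at once if the zero key is pressed before power and lamp are both on (value of joint zero_key above 0.0025 m and (value of joint power_rocker below 0.22 rad or value of joint lamp_key below 0.0058 m)).
It fails at once if the small square key is pressed (value of joint print_key above 0.002 m).
It fails at once if the dish, cap, pen, stack, jar or rack is lifted, carried or shoved (moved over 15 mm) (distance of any of stage_dish, tube_cap, marker, dish_stack, reagent_jar, tube_rack from where it was at the start of the episode above 0.015 m).
It also fails if it takes over 38 s, if anything falls off the work surface, if the arm or the gripper's body presses on something with over 40 N, if the wrist force passes 120 N, or if a joint passes its speed limit or range.

## Robot

A 7-joint arm with a two-finger parallel gripper is mounted at the origin on the work surface. World frame = base frame: x ahead of the robot, y to its left, z up, the work surface at z = 0. Lengths are in m, angles in rad, forces in N, time in s.
With the tool pointing down it reaches from about 0.4 to 0.85 m from the base axis. Payload 10.4 kg.
Tool frame: the origin (TCP) lies between the finger pads; the fingertips stand ahead of it and the grasp point (between the pads) lies 3 mm ahead of it (r.tips_ahead is the z of the fingertips in the tool frame, in m); z points along the fingers, y is the line along which they close (so a half turn about z gives the same grasp; the last joint's range is limited). The gripper opens to 87 mm and grips with 3 to 60 N. Pads are 19 mm wide; open, the fingers measure 117 mm over their backs; the gripper's body (75 mm by 190 mm) begins 51 mm behind the grasp point.
Start: joints at [1.247, 0.332, -0.065, 1.46, 0.022, 1.35, -0.088], TCP at [0.185, -0.597, 0.245] pointing down, gripper open.
Joint ranges: [-2.6, 2.6], [-0.5, 2.12], [-1.47, 1.34], [0.16, 2.42], [-1.27, 4.41], [0.06, 2.06], [-2.6, 2.6]. Speed limits (rad/s): [2.22, 2.22, 2.79, 2.79, 3.14, 3.14, 3.14].

## Interface

Orientations are given as a unit quaternion [x, y, z, w].
In Python, from bench import telemetry, camera, get_calibration, r gives the robot as it stands.
- The arm moves only by the tool drive_tool, never from a script. Its argument "series" is one flat list of numbers, 7 for each row, row after row: the turn, a rotation vector about the tool's x, y, z in units of 5 degrees (1.0 is 5 degrees), then the shift along the tool's x, y, z in units of 40 mm (1.0 is 40 mm), then the opening, from -1 (shut) to 1 (fully open). A call has 1 to 10 rows; each row is the pose to reach, as a shift and turn from the pose commanded when the call began, along the tool's axes at that moment; what a row does not reach only later rows make up. A row lasts 1/12 s, in which the tool goes at most 41.7 mm and 7.16 degrees, less where a joint would pass 70% of its speed; a pose out of reach is approached as far as the arm can. A call with a gripper value outside its range is refused whole. The fingers move at their own pace and stop on an object; "grip_force" is the grip in N (left out, the last holds). Time passes only in rows, so rows that repeat a pose let the fingers close. It gives the time, the measured TCP pose, the force, the opening and the grip force at its end, in the units of the state.
- telemetry.read_state(): the state, without advancing time (a new reading comes with each control period).
- camera(name): name is "scene" or "top" or "wrist"; returns the picture (400x640x3 uint8, red, green, blue); there is no depth.
- get_calibration(name): a dict with "fovy" (degrees; the focal length in pixels is half the picture's height over the tangent of half this angle, whatever the lens; pixels are square), "cx", "cy" (the principal point, pixels), "xyz" and "rotation" of the camera in the world. Camera axes: x right, y up, looking along -z (the intrinsics and any distortion apply to the point x, -y, -z); pixel columns grow to the right and rows downward; lengths in m; the calibration is good to about 2 mm. A picture is of the moment at which its call begins: read the wrist's pose just before it. get_calibration takes no time and is no camera call; for the wrist camera it gives the pose at the moment of the call.
- r.close_job(): hands the job in; it is judged then, once.
The state is a dict: "time": time; "joint_positions": joint angles; "joint_vel": joint speeds; "joint_torque": joint torques, N m; "ee_pos": TCP position; "eef_rot": TCP orientation; "ft_force": force on the tool from outside, world axes, zero at the start; "torque": the same for the moment, N m; "width": finger opening in m; "grip_force": force on a finger pad.
Only numpy, scipy, OpenCV 4.12 (cv2) and the standard library are available. Lean on these libraries where they do the work, as an engineer would, in place of code of your own. Each camera call takes 0.05 s, during which the arm holds its last target. There are 200 camera calls.

## Working session

There is one attempt and no reset: what is moved stays moved. The work goes in short steps, Python scripts to look and compute and a tool call to move; the robot and the scene stay as the last step left them, time stands still between calls to the robot, and variables do not carry over. Pictures are saved under pics/ and viewed, at most 10 in all, crops included, and the job is handed in when it is done.

Besides the shell and the picture viewer there is one more tool, called after "Emit:" as name(argument=value, ...) on one line, values as JSON. drive_tool: Moves the arm, as the interface text tells. Its arguments: {"type":"object","properties":{"series":{"type":"array"},"grip_force":{"type":"number"}},"required":["series"]}

```bash
ls; mkdir -p pics
python3 - <<'E'
from bench import telemetry,camera,get_calibration,r
import cv2,numpy as np
s=telemetry.read_state();print(s, r.tips_ahead)
for n in("top","scene"):
    c=get_calibration(n);print(n,c)
    cv2.imwrite(f"pics/{n}0.png",camera(n)[:,:,::-1])
E
```

```text
pics
{'time': 0.0, 'joint_positions': array([ 1.2474174 ,  0.33288595, -0.06467321,  1.4609153 ,  0.02162505,
        1.34991802, -0.08848391]), 'joint_vel': array([-0.00121295,  0.00028308,  0.00035363,  0.00128417, -0.00096672,
       -0.00129428, -0.00026358]), 'joint_torque': array([ 6.74986586e-05, -6.23265338e+01,  2.47051340e-02, -3.89908075e+01,
       -6.13865722e-02,  3.98112042e-02,  1.30284925e-04]), 'ee_pos': array([ 0.18503415, -0.59661479,  0.2437575 ]), 'eef_rot': array([ 9.88711297e-01,  1.49831436e-01, -1.55901595e-04, -6.98141871e-04]), 'ft_force': array([ 0.60072886, -0.03838689, -0.10832527]), 'torque': array([ 0.03291157, -0.0282741 ,  0.01521049]), 'grip_force': 0.0, 'width': 0.08683207861918392} 0.022
top {'fovy': 57.94360292775077, 'cx': 318.36053417131063, 'cy': 194.9983279246471, 'xyz': array([0.2603849 , 0.01989747, 1.06766271]), 'rotation': array([-0.06883946,  0.07829809,  0.74973601, -0.65347261])}
scene {'fovy': 50.518624081542725, 'cx': 318.82013732142855, 'cy': 199.5525333092242, 'xyz': array([ 1.11367652, -0.21505474,  1.11309475]), 'rotation': array([0.22756706, 0.16013648, 0.55997133, 0.78038558])}
```

View pics/top0.png

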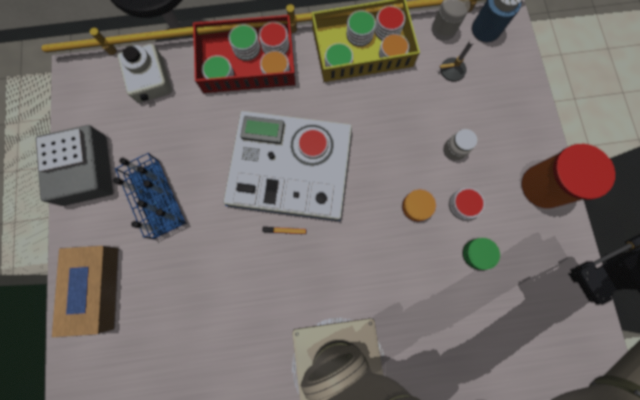

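View pics/scene0.png

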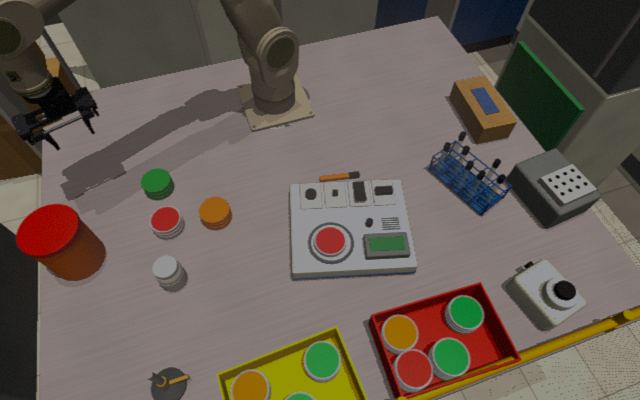

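The top view shows the console at about (290,165). From left to right the row has a wide bar (246,187), a long paddle (271,190), a small square (296,194) and a round key (321,198). That makes them lamp, rocker, print and zero. I'll confirm this in one enlarged crop.

Run:
```python
import cv2,numpy as np
a=cv2.imread("pics/top0.png")[105:225,215:365]; b=cv2.imread("pics/scene0.png")[165:285,280:430]
a=cv2.resize(a,None,fx=5,fy=5,interpolation=cv2.INTER_CUBIC)[:,:]
b=cv2.resize(b,None,fx=5,fy=5,interpolation=cv2.INTER_CUBIC)
cv2.imwrite("pics/topc.png",a);cv2.imwrite("pics/scenec.png",b)
```

```text
(no output)
```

View pics/topc.png

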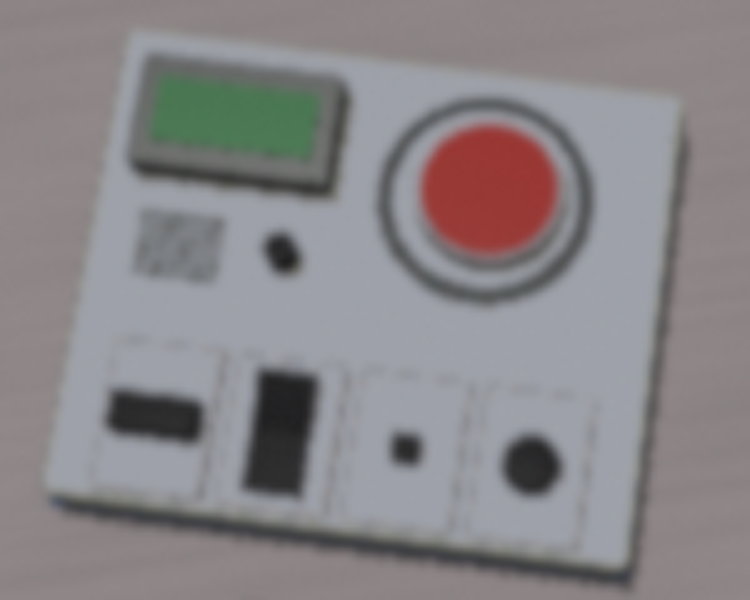

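View pics/scenec.png

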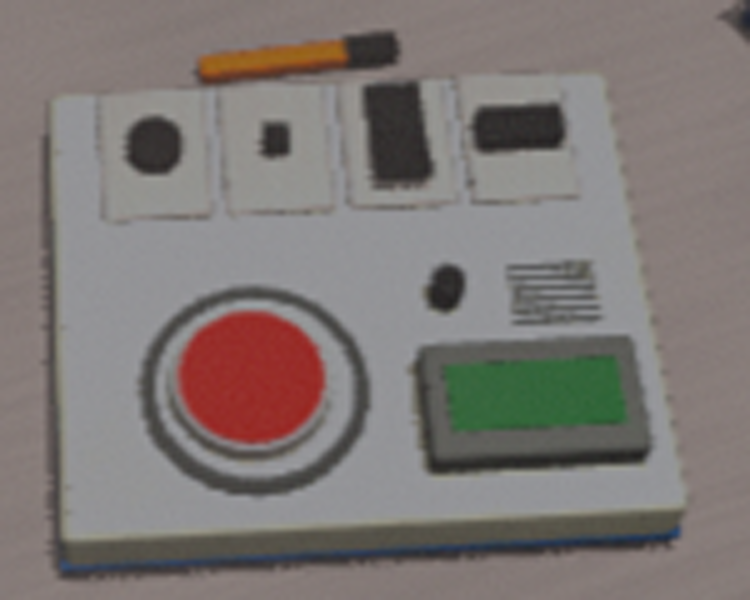

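Confirmed: the lamp bar is at crop (155,413), the rocker at (281,432), the square key at (405,449) and the round zero at (531,464). Next I fit the console pose from both views.

```bash
cat > h.py <<'E'
import numpy as np
from scipy.spatial.transform import Rotation as R
def proj(c,P,k=0):
    p=R.from_quat(c["rotation"]).inv().apply(np.atleast_2d(P)-c["xyz"])
    f=200/np.tan(np.radians(c["fovy"])/2)
    x,y=-p[:,0]/p[:,2],p[:,1]/p[:,2]
    d=1+k*(x*x+y*y)
    return np.c_[c["cx"]+f*x*d, c["cy"]+f*y*d]
def world(q,L):
    L=np.atleast_2d(L); c,s=np.cos(q[2]),np.sin(q[2])
    return np.c_[q[0]+c*L[:,0]-s*L[:,1],q[1]+s*L[:,0]+c*L[:,1],L[:,2]]
E
python3 - <<'E'
from h import *
from bench import get_calibration,telemetry
from scipy.optimize import least_squares
L=np.array([[-.095,-.108,.075],[-.095,-.036,.075],[-.095,.108,.077],[-.145,-.17,.055],[-.145,.17,.055],[.145,.17,.055],[.145,-.17,.055],[.062,-.06,.059]])
T=np.array([[531,464],[405,449],[157,413],[630,572],[47,497],[130,30],[683,97],[486,200]]);T=(T+.5)/5-.5+[215,105]
S=np.array([[154,144],[275,139],[518,127],[52,97],[605,75],[685,507],[63,540],[256,390]]);S=(S+.5)/5-.5+[280,165]
ct,cs=get_calibration("top"),get_calibration("scene")
for use in("t","s","ts"):
    def f(q):
        W=world(q,L);o=[]
        if "t" in use:o.append(proj(ct,W,q[3])-T)
        if "s" in use:o.append(proj(cs,W,q[4])-S)
        return np.ravel(o)
    for fr in (0,1):
        g=(lambda q:f(q)) if fr else (lambda q:f(np.r_[q,0,0]))
        s=least_squares(g,[.5,.1,0]+[0,0]*fr)
        print(use,s.x.round(4),np.sqrt(np.mean(s.fun**2)).round(2));
print(s.fun.reshape(-1,2).round(1).tolist())
W=world(s.x,[[-.095,.108,.077],[-.095,.036,.0655],[-.071,.036,.0755],[-.095,-.036,.075],[-.095,-.108,.075],[.04,.06,.055]]);print(W.round(4))
E
```

```text
t [ 0.5804  0.0637 -0.2648] 0.59
t [ 0.5811  0.0645 -0.2647 -0.1426  0.    ] 0.37
s [ 0.5844  0.0634 -0.2712] 0.69
s [ 0.5857  0.0641 -0.2715  0.     -0.2519] 0.37
ts [ 0.5823  0.0637 -0.2678] 0.8
ts [ 0.5831  0.0644 -0.2679 -0.182  -0.1618] 0.62
[[0.2, -0.6], [0.0, -0.9], [-0.5, -0.3], [-0.2, -0.9], [-0.7, -1.3], [0.8, 0.2], [0.4, -0.5], [-0.1, -0.4], [0.0, -0.8], [0.3, -1.0], [0.3, -1.2], [-0.7, -0.6], [-0.5, -1.2], [0.3, -0.5], [-0.4, 0.1], [-0.2, -0.3]]
[[ 0.5201  0.1937  0.077 ]
 [ 0.501   0.1243  0.0655]
 [ 0.5242  0.1179  0.0755]
 [ 0.482   0.0548  0.075 ]
 [ 0.4629 -0.0146  0.075 ]
 [ 0.6376  0.1117  0.055 ]]
```

```bash
cat >> h.py <<'E'
Q=[.5833,.0643,-.268]
def row(p,yaw,s=None):
    from bench import telemetry
    s=s or telemetry.read_state(); r0=R.from_quat(s["eef_rot"])
    t=R.from_quat([np.cos(yaw/2),np.sin(yaw/2),0,0])
    return np.r_[np.degrees((r0.inv()*t).as_rotvec())/5, r0.inv().apply(np.array(p)-s["ee_pos"])/.04].round(3).tolist()
E
python3 -c "
from h import *
print(row([.45,-.30,.245],0.0))"
```

```text
[-0.014, 0.003, 3.447, 8.523, -5.121, -0.023]
```

Emit:
drive_tool(series=[0,0,3.45,8.52,-5.12,0,-1,0,0,3.45,8.52,-5.12,0,-1,0,0,3.45,8.52,-5.12,0,-1,0,0,3.45,8.52,-5.12,0,-1,0,0,3.45,8.52,-5.12,0,-1,0,0,3.45,8.52,-5.12,0,-1,0,0,3.45,8.52,-5.12,0,-1,0,0,3.45,8.52,-5.12,0,-1,0,0,3.45,8.52,-5.12,0,-1,0,0,3.45,8.52,-5.12,0,-1], grip_force=10)

```text
time: 0.93
ee_pos: [0.4527, -0.2959, 0.2445]
eef_rot: [1.0, 0.002, 0.0, -0.001]
ft_force: [0.3, 0.4, -0.2]
width: 0.0286
grip_force: 0.0
```

```bash
python3 -c "
from h import *
from bench import telemetry
s=telemetry.read_state();print(s['joint_positions'].round(2),s['ee_pos'])
p=world(Q,[[-.071,.036,.20]])[0];print(p,row(p,Q[2]))"
```

```text
[ 0.77  0.16 -0.31  1.67  0.05  1.31 -1.11] [ 0.45271837 -0.29589744  0.24448882]
[0.52436745 0.11781593 0.2       ] [-0.015, -0.007, 3.119, 1.833, -10.334, 1.126]
```

Emit:
drive_tool(series=[0,0,3.1,1.83,-10.35,1.1,-1,0,0,3.1,1.83,-10.35,1.1,-1,0,0,3.1,1.83,-10.35,1.1,-1,0,0,3.1,1.83,-10.35,1.1,-1,0,0,3.1,1.83,-10.35,1.1,-1,0,0,3.1,1.83,-10.35,1.1,-1,0,0,3.1,1.83,-10.35,1.1,-1,0,0,3.1,1.83,-10.35,1.1,-1,0,0,3.1,1.83,-10.35,1.1,-1,0,0,3.1,1.83,-10.35,1.1,-1])

```text
time: 1.77
ee_pos: [0.5211, 0.1038, 0.2015]
eef_rot: [0.991, -0.135, 0.0, 0.0]
ft_force: [1.2, 0.1, -0.1]
width: 0.0003
grip_force: 0.0
```

```bash
python3 -c "
from h import *
p=world(Q,[[-.071,.036,.20]])[0];print(p,row(p,Q[2]))"
```

```text
[0.52436745 0.11781593 0.2       ] [0.003, -0.002, -0.037, -0.015, -0.36, 0.038]
```

Emit:
drive_tool(series=[0,0,0,0,0,0,-1,0,0,0,0,0,0,-1,0,0,0,0,0,0,-1,0,0,0,0,0,0,-1])

```text
time: 2.1
ee_pos: [0.5213, 0.1003, 0.2016]
eef_rot: [0.991, -0.136, -0.0, 0.0]
ft_force: [1.0, -0.3, 0.2]
width: 0.0005
grip_force: 0.0
```

Run:
```python
from h import *
from bench import camera,get_calibration,telemetry
import cv2
c=get_calibration("wrist");s=telemetry.read_state()
im=camera("wrist")[:,:,::-1].copy()
p=world(Q,[[-.071,.036,.20]])[0];print(s['ee_pos'],row(p,Q[2]))
cv2.imwrite("pics/w0raw.png",im)
W=world(Q,[[-.095,.108,.077],[-.071,.036,.0757],[-.095,.036,.0655],[-.095,-.036,.075],[-.095,-.108,.075],[-.095+.012,.108+.026,.077],[-.095-.012,.108-.026,.077]])
for u in proj(c,W): print(u.round(1)); cv2.drawMarker(im,tuple(int(v) for v in u.round()),(0,0,255),0,10,1)
cv2.imwrite("pics/w0.png",im)
```

```text
[0.52133435 0.10029299 0.20160002] [0.009, -0.002, -0.06, -0.047, -0.443, 0.043]
[219.5 225.6]
[298.7 199.4]
[299.9 220.8]
[378.5 224.2]
[457.6 223.8]
[189.1 213.2]
[249.2 237.7]
```

View pics/w0.png

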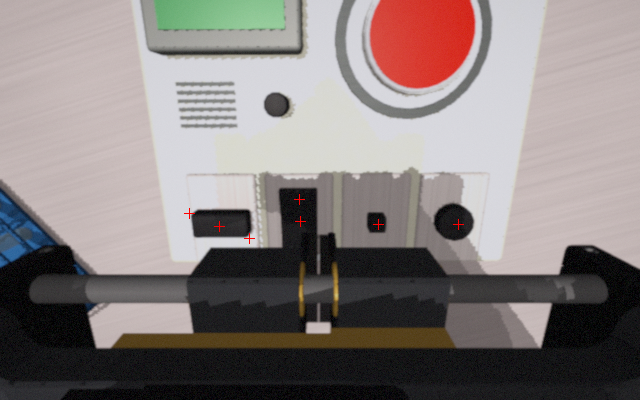

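The wrist view shows the keys within about 3 px of prediction. Zero is at (454,221), square at (376,221), lamp at (222,222), and the rocker's far edge is at row 188, column 300. This puts the console about 1.5 mm further along x. I'll apply that and approach the rocker.

```bash
sed -i 's/^Q=.*/Q=[.5848,.0640,-.268]/' h.py; python3 -c "
from h import *
print(row(world(Q,[[-.071,.036,.115]])[0],Q[2]))"
```

```text
[0.009, -0.002, -0.06, -0.009, -0.448, 2.168]
```

Emit:
drive_tool(series=[0,0,0,0,-0.45,0.5,-1,0,0,0,0,-0.45,1.3,-1,0,0,0,0,-0.45,2.17,-1,0,0,0,0,-0.45,2.17,-1,0,0,0,0,-0.45,2.17,-1,0,0,0,0,-0.45,2.17,-1])

```text
time: 2.65
ee_pos: [0.527, 0.1188, 0.1168]
eef_rot: [0.991, -0.136, 0.001, -0.0]
ft_force: [-0.3, 0.4, 0.5]
width: 0.0005
grip_force: 0.0
```

```bash
python3 -c "
from h import *
print(row(world(Q,[[-.071,.036,.090]])[0],Q[2]))"
```

```text
[-0.007, -0.018, -0.046, -0.02, 0.039, 0.67]
```

Emit:
drive_tool(series=[0,0,0,0,0,0.2,-1,0,0,0,0,0,0.35,-1,0,0,0,0,0,0.5,-1,0,0,0,0,0,0.6,-1,0,0,0,0,0,0.67,-1,0,0,0,0,0,0.67,-1,0,0,0,0,0,0.67,-1])

```text
time: 3.23
ee_pos: [0.5272, 0.1193, 0.0911]
eef_rot: [0.991, -0.135, 0.001, 0.0]
ft_force: [-9.1, -4.3, 33.3]
width: 0.0005
grip_force: 16.1
```

Emit:
drive_tool(series=[0,0,0,0,0,0,-1,0,0,0,0,0,-0.5,-1,0,0,0,0,0,-1.2,-1,0,0,0,0,0,-1.2,-1,0,0,0,0,0,-1.2,-1])

```text
time: 3.65
ee_pos: [0.5267, 0.1195, 0.1373]
eef_rot: [0.991, -0.135, 0.001, -0.0]
ft_force: [0.5, 0.4, -0.9]
width: 0.0005
grip_force: 0.0
```

Run:
```python
from h import *
from bench import camera
import cv2
cv2.imwrite("pics/s1.png",cv2.resize(np.hstack([camera("scene")[165:285,280:430,::-1],camera("wrist")[130:250,180:330,::-1]]),None,fx=2.6,fy=2.6,interpolation=cv2.INTER_CUBIC))
print(row(world(Q,[[-.095,.108,.125]])[0],Q[2]))
```

```text
[0.007, 0.01, -0.032, -0.588, -1.762, 0.26]
```

View pics/s1.png

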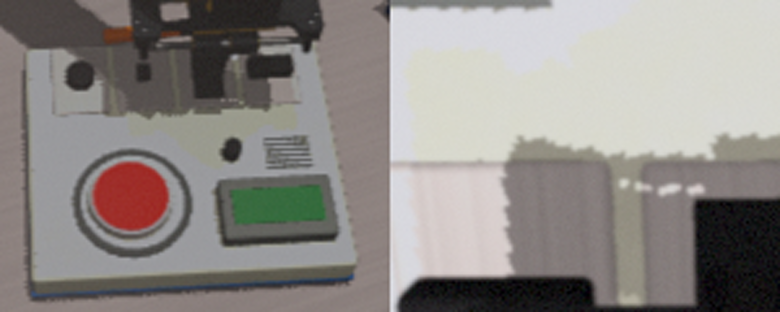

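The tip met a firm stop at 69 mm with 33 N, which is the fully-on height, so the rocker is on. The picture shows nothing else moved. Next is the lamp bar.

Emit:
drive_tool(series=[0,0,0,-0.3,-0.85,0,-1,0,0,0,-0.59,-1.76,0,-1,0,0,0,-0.59,-1.76,0.25,-1,0,0,0,-0.59,-1.76,0.25,-1,0,0,0,-0.59,-1.76,0.25,-1,0,0,0,-0.59,-1.76,0.25,-1])

```text
time: 4.25
ee_pos: [0.5222, 0.1921, 0.1256]
eef_rot: [0.991, -0.136, -0.0, 0.001]
ft_force: [-0.3, -0.5, 0.3]
width: 0.0002
grip_force: 0.0
```

```bash
python3 -c "
from h import *
print(row(world(Q,[[-.095,.108,.0895]])[0],Q[2]))"
```

```text
[0.014, 0.01, -0.047, -0.016, -0.027, 0.903]
```

Emit:
drive_tool(series=[0,0,0,0,0,0.35,-1,0,0,0,0,0,0.55,-1,0,0,0,0,0,0.7,-1,0,0,0,0,0,0.82,-1,0,0,0,0,0,0.9,-1,0,0,0,0,0,0.9,-1,0,0,0,0,0,0.9,-1])

```text
time: 4.83
ee_pos: [0.5223, 0.1924, 0.0912]
eef_rot: [0.991, -0.135, 0.0, 0.001]
ft_force: [-6.6, -6.0, 14.2]
width: 0.0007
grip_force: 7.0
```

Emit:
drive_tool(series=[0,0,0,0,0,0.03,-1,0,0,0,0,0,0.03,-1,0,0,0,0,0,-0.6,-1,0,0,0,0,0,-1.3,-1,0,0,0,0,0,-1.3,-1,0,0,0,0,0,-1.3,-1])

```text
time: 5.33
ee_pos: [0.5232, 0.1938, 0.1438]
eef_rot: [0.991, -0.135, 0.002, -0.001]
ft_force: [-0.5, 0.4, 0.1]
width: 0.0005
grip_force: 0.0
```

```bash
python3 -c "
from h import *
print(row(world(Q,[[-.095,-.108,.142]])[0],Q[2]))"
```

```text
[-0.019, -0.035, -0.034, -0.015, 5.422, 0.035]
```

Emit:
drive_tool(series=[0,0,0,0,1,0,-1,0,0,0,0,2,0,-1,0,0,0,0,3,0,-1,0,0,0,0,4,0,-1,0,0,0,0,5,0,-1,0,0,0,0,5.42,0,-1,0,0,0,0,5.42,0,-1,0,0,0,0,5.42,0,-1,0,0,0,0,5.42,0,-1,0,0,0,0,5.42,0,-1])

```text
time: 6.17
ee_pos: [0.4643, -0.014, 0.1419]
eef_rot: [0.991, -0.134, -0.0, -0.0]
ft_force: [-0.4, 0.0, 0.3]
width: 0.0003
grip_force: 0.0
```

Run:
```python
from h import *
from bench import camera
import cv2
print(row(world(Q,[[-.095,-.108,.0905]])[0],Q[2]))
a=camera("scene")[165:285,280:430,::-1];b=camera("top")[105:225,215:365,::-1]
cv2.imwrite("pics/s2.png",cv2.resize(np.hstack([a,b]),None,fx=2.6,fy=2.6,interpolation=cv2.INTER_CUBIC))
```

```text
[-0.005, 0.005, -0.007, 0.013, 0.022, 1.285]
```

View pics/s2.png

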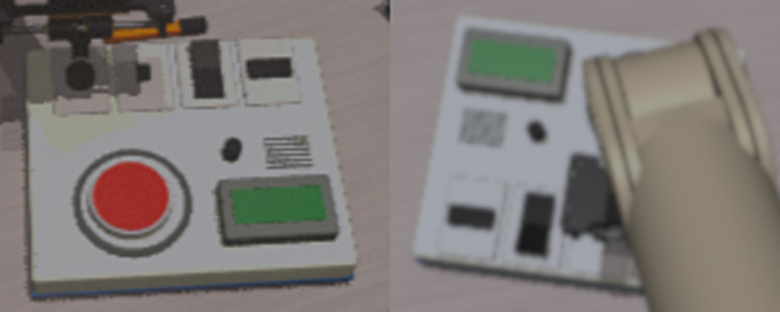

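The rocker's shading has flipped (on) and the lamp bar sits low (in). The tip is over the zero key at about (80,75).

Emit:
drive_tool(series=[0,0,0,0,0,0.6,-1,0,0,0,0,0,0.95,-1,0,0,0,0,0,1.1,-1,0,0,0,0,0,1.2,-1,0,0,0,0,0,1.28,-1,0,0,0,0,0,1.3,-1,0,0,0,0,0,1.3,-1,0,0,0,0,0,1.3,-1])

```text
time: 6.93
ee_pos: [0.4642, -0.0149, 0.0913]
eef_rot: [0.991, -0.135, -0.0, 0.0]
ft_force: [-7.3, 2.3, 12.1]
width: 0.0008
grip_force: 5.9
```

Tip at 69 mm with 12 N, so the zero key is fully down. Now I retreat straight up.

Emit:
drive_tool(series=[0,0,0,0,0,0,-1,0,0,0,0,0,-0.6,-1,0,0,0,0,0,-1.5,-1,0,0,0,0,0,-2.4,-1,0,0,0,0,0,-3,-1,0,0,0,0,0,-3,-1,0,0,0,0,0,-3,-1,0,0,0,0,0,-3,-1])

```text
time: 7.6
ee_pos: [0.4642, -0.0155, 0.21]
eef_rot: [0.991, -0.135, 0.0, 0.0]
ft_force: [-0.4, 0.7, -0.3]
width: 0.0002
grip_force: 0.0
```

Run:
```python
from bench import camera
import cv2,numpy as np
a=camera("scene")[:,:,::-1]; b=camera("wrist")[:,:,::-1]
cv2.imwrite("pics/s3.png",np.hstack([cv2.resize(a[150:290,150:500],(400,160)),cv2.resize(b,(400,160+90))[:160]]))
cv2.imwrite("pics/s3.png",np.vstack([cv2.resize(a[150:300,150:500],(700,300),interpolation=cv2.INTER_CUBIC),b[:290][:, :640] if 0 else cv2.resize(b[0:260],(700,284))]))
```

```text
(no output)
```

View pics/s3.png

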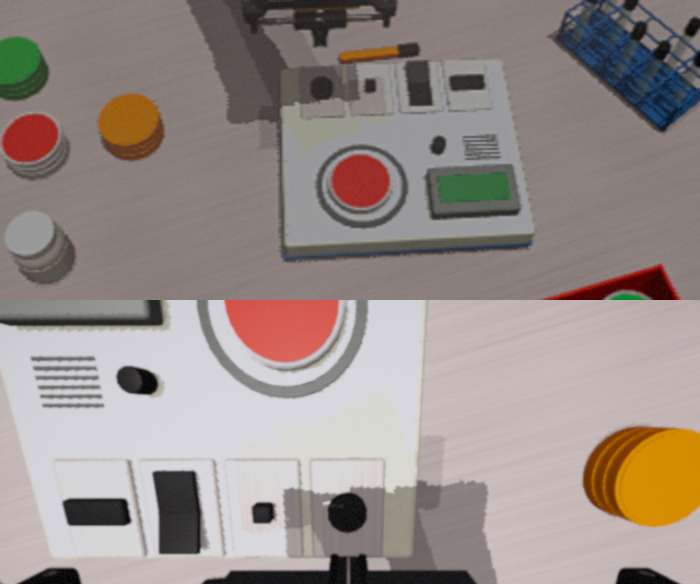

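The rocker is on (near half raised), the lamp bar is in, the round key is back up, and everything else is undisturbed. I'm handing in the job.

```bash
python3 -c "
from bench import r
print(r.close_job())"
```

```text
the job is handed in; nothing more can be done
None
```

I pushed the power rocker to on, the lamp key fully in, and the zero key down and released, in that order, then handed the job in at about 7.7 s; the hand-in returned no verdict, but the last pictures showed all three controls as required and nothing else moved.

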